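# Unstack the specimen cups and sort them to their stands

### The job

Take the delivered stack apart from the top down: first lay the test cartridge face up and lengthwise in the black tray, next stand the blue-lidded specimen cup in the blue dish, then the red-lidded and yellow-lidded cups, in either order, in the dishes of their own colours. Everything must end flat inside its rim, cups upright; never tip a cup over on the way, and leave the timer and the vial rack where they are.

Things in the scene. Friction and masses are not known exactly. Their poses are not given: they have to be found in the camera images.
- cartridge: Flat white test cartridge with a red dot and dark lines on its upper face, 44 (x) by 62 (y) mm, solid body 8 mm thick (10 mm with its surface details), about 30 g. Origin at the centre of the underside, z up, y along its length. Starts lying on the lid of the blue cup, its underside level with the lid's top, at any small turn; the lid reaches past its long sides, so grip it with the fingertips across the 44 mm width, tips just above the lid.
- cup_blue: Specimen cup with a blue screw lid, 69 mm tall, about 70 g. Round: foot 49 mm across, widening upward to 62 mm at the lid, whose straight side (the place to grip) runs from 55 to 67 mm above the foot. Origin at the centre of the underside, z up. Starts on top, bridging the lids of the red and the yellow cup, centred between them and with its underside on their lids.
- cup_red: Specimen cup with a red screw lid, 69 mm tall, about 70 g. Round: foot 49 mm across, widening upward to 62 mm at the lid, whose straight side (the place to grip) runs from 55 to 67 mm above the foot. Origin at the centre of the underside, z up. Starts side by side with the yellow cup (3 mm gap between the lids) on a grey mat 3 mm thick on the worktop, under the blue cup.
- cup_yellow: Specimen cup with a yellow screw lid, 69 mm tall, about 70 g. Round: foot 49 mm across, widening upward to 62 mm at the lid, whose straight side (the place to grip) runs from 55 to 67 mm above the foot. Origin at the centre of the underside, z up. Starts side by side with the red cup (3 mm gap between the lids) on a grey mat 3 mm thick on the worktop, under the blue cup.
- tray: Black rectangular tray, fixed to the worktop, for the cartridge: outside 70 (x) by 92 (y) mm, inside 58 by 80 mm, floor 3 mm thick, rim 9 mm high. The two long sides are open in the middle (a 48 mm wide notch down to the floor) for the fingers. Origin at the centre of the underside, z up, y along its length.
- stand_blue: Shallow round blue dish, fixed to the worktop, the place of the cup with the blue lid: 76 mm outside, 68 mm inside, 10 mm high, floor 4 mm thick (a cup standing in it has its underside 4 mm above the worktop and about 9 mm play all round). Origin at the centre of the underside, z up.
- stand_red: Shallow round red dish, fixed to the worktop, the place of the cup with the red lid: 76 mm outside, 68 mm inside, 10 mm high, floor 4 mm thick (a cup standing in it has its underside 4 mm above the worktop and about 9 mm play all round). Origin at the centre of the underside, z up.
- stand_yellow: Shallow round yellow dish, fixed to the worktop, the place of the cup with the yellow lid: 76 mm outside, 68 mm inside, 10 mm high, floor 4 mm thick (a cup standing in it has its underside 4 mm above the worktop and about 9 mm play all round). Origin at the centre of the underside, z up.
- timer: Cream-coloured lab timer, loose, 62x66x18 mm; origin at the centre of the underside. To be left alone.
- vial_rack: White block with small vials, loose, 76x98x54 mm; origin at the centre of the underside. To be left alone.
Not all that is in view belongs to the job. There is more than one size of the cup_yellow; the one meant has the size given above. There is more than one size of the cup_blue; the one meant has the size given above.

How it is judged:
By the outcome, as a careful person would: the job done as asked, in the order asked, and still so for the second after the job is handed in, with the robot touching nothing.
It also fails if it takes over 122 s, if anything falls off the work surface, if the arm or the gripper's body presses on something with over 40 N, if the wrist force passes 120 N, or if a joint passes its speed limit or range.

### The arm

A 6-joint arm with a two-finger parallel gripper is mounted at the origin on a cart in front of the work surface, level with it; the furniture and walls round the work are solid. World frame = base frame: x ahead of the robot, y to its left, z up, the work surface at z = 0. Lengths are in m, angles in rad, forces in N, time in s.
With the tool pointing down it reaches from about 0.4 to 0.825 m from the base axis. Payload 7 kg.
Tool frame: the origin (TCP) lies midway between the tips of the shut fingers; the grasp point (between the pads) lies 19 mm behind it (hold_point_z is the distance from the TCP to the grasp point, in m); z points along the fingers, y is the line along which they close (so a half turn about z gives the same grasp; the last joint's range is limited). The gripper opens to 85 mm and grips with 20 to 120 N. Pads are 22 mm wide; open, the fingers measure 114 mm over their backs; the gripper's body (76 mm by 85 mm) begins 54 mm behind the grasp point. The pads swing forward as they close: fully open they stand 13 mm farther back than shut.
Start: joints at [-1.008, 0.359, 0.012, 0, -1.224, -0.288], TCP at [0.183, -0.65, 0.231] pointing down, gripper open.
Joint ranges: [-3.07, 3.07], [-1.43, 2.12], [-1.02, 1.25], [-3.03, 1.67], [-3.05, -0], [-3.03, 3.03]. Speed limits (rad/s): [2.39, 2.39, 3.01, 3.14, 3.14, 3.14].

### API

Orientations are given as a 3x3 rotation matrix whose columns are the frame's x, y, z axes.
In Python, from bench import sense, get_image, sign_off, hold_point_z gives the robot as it stands.
- The arm moves only by the shell command python3 -m creep 'ROWS' [FORCE]. ROWS is JSON, a list of rows, each a list of 7 numbers: the turn, a rotation vector about the tool's x, y, z as a fraction of full scale, then the shift along the tool's x, y, z as a fraction of full scale, then the finger opening in mm, from 0 to 85.4. In form: [[wx, wy, wz, tx, ty, tz, hand], ...]. A call has exactly 10 rows; each row shifts and turns the commanded pose from where the row before left it, along the tool's axes as they then stand; what a row does not reach is not made up. Full scale, the value 1, is 20 mm for a shift and 90 degrees for a turn. A row lasts 1/8 s, in which the tool goes at most 62.5 mm and 10.7 degrees, less where a joint would pass 70% of its speed; a pose out of reach is approached as far as the arm can. A call with a number of a shift or a turn outside -1 to 1 is refused whole. A call with a gripper value outside its range is refused whole. The fingers move at their own pace and stop on an object; FORCE is the grip in N (left out, the last holds). Time passes only in rows, so rows that do not move let the fingers close, or fill a call up. It gives the time, the measured TCP pose, the force, the opening and the grip force at its end, in the units of the state.
- sense(): the state, without advancing time (a new reading comes with each control period).
- get_image(name): name is "side" or "top" or "wrist"; returns a dict with "img" (400x640x3 uint8, red, green, blue), "fx", "fy", "cx", "cy" (pixels), "k1" (the pictures are not rectified: a ray, as slopes to the right and down, at radius r is drawn at 1 + k1 r^2 times it, then the intrinsics apply), "rvec" (rotation vector, rad) and "tvec" (3), from world to camera coordinates, as OpenCV has them. Camera axes: x right, y down, z forward; pixel columns grow to the right and rows downward; lengths in m; the calibration is good to about 2 mm. A picture is of the moment at which its call begins. There is no depth.
- sign_off(): hands the job in; it is judged then, once.
The state is a dict: "time_s": time; "joints": joint angles; "dq": joint speeds; "joint_efforts": joint torques, N m; "eef_pos": TCP position; "orientation": TCP orientation; "force": force on the tool from outside, world axes, zero at the start; "ft_torque": the same for the moment, N m; "grip_width": opening from 0.0 (shut) to 1.0 (fully open); "gripper_force": force on a finger pad.
Only numpy, scipy, OpenCV 4.12 (cv2) and the standard library are available. Lean on these libraries where they do the work, as an engineer would, in place of code of your own. Each camera call takes 0.05 s, during which the arm holds its last target. There are 200 camera calls.

## Working session

There is one attempt and no reset: what is moved stays moved. The work goes in short steps, Python scripts to look and compute and a shell command to move; the robot and the scene stay as the last step left them, time stands still between calls to the robot, and variables do not carry over. Pictures are saved under pics/ and viewed, at most 17 in all, crops included, and the job is handed in when it is done.

```bash
mkdir -p pics; ls; python3 - <<'E'
from bench import *
import cv2,numpy as np
s=sense()
for k,v in s.items(): print(k,np.round(v,3).tolist())
print(hold_point_z if not callable(hold_point_z) else hold_point_z())
for n in("side","top"):
    d=get_image(n); cv2.imwrite(f"pics/{n}0.png",d["img"][:,:,::-1]); print(n,{k:np.round(v,4).tolist() for k,v in d.items() if k!="img"})
E
```

```text
pics
time_s 0.0
joints [-1.008, 0.359, 0.011, -0.0, -1.224, -0.288]
dq [-0.0, 0.0, -0.001, -0.002, -0.001, 0.002]
joint_efforts [-0.0, -58.332, 29.342, 6.937, -0.006, 0.0]
eef_pos [0.183, -0.649, 0.23]
orientation [[-0.963, -0.271, -0.001], [-0.271, 0.963, 0.002], [0.0, 0.002, -1.0]]
force [-0.399, -0.607, 1.085]
ft_torque [-0.006, -0.013, -0.031]
gripper_force 0.0
grip_width 0.999
0.0187
side {'fx': 495.7854, 'fy': 495.7854, 'cx': 316.9984, 'cy': 192.3545, 'k1': -0.1547, 'rvec': [1.9169, -0.2031, 0.1294], 'tvec': [-0.5789, 0.1552, 1.963]}
top {'fx': 370.0925, 'fy': 370.0925, 'cx': 317.7824, 'cy': 194.1358, 'k1': -0.085, 'rvec': [2.2206, -1.9575, 0.2274], 'tvec': [-0.0831, 0.6297, 1.1361]}
```

View pics/side0.png

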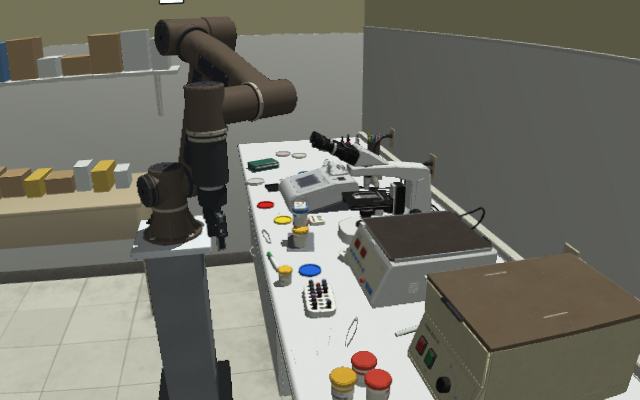

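View pics/top0.png

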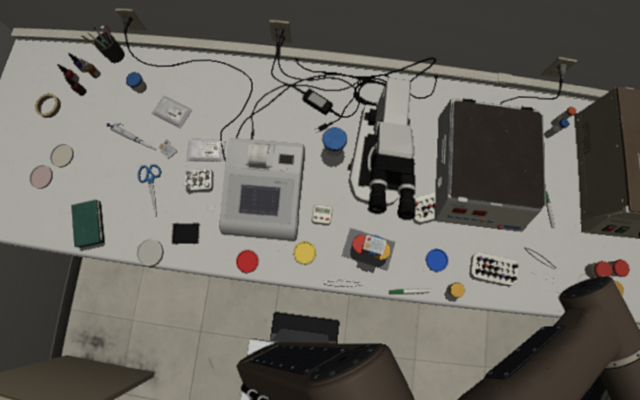

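The side view shows the stack at about (301,225) with the small yellow cup at (285,275). The top view shows these:
- **Stack:** (371,248), on the grey mat.
- **Dishes:** blue (437,260), yellow (305,253), red (247,261).
- **Tray:** (186,233), black.
- **Leave alone:** timer (322,214), vial rack (495,268).

Lookalikes:
- **cup_blue:** the stack top (371,245), the large cup (335,139), the small cup (134,80).
- **cup_yellow:** the one in the stack (384,250), the small one (457,290), the one at right (620,288).
- **cup_red:** the one in the stack (357,250), the pair at (603,269) and (620,268).

I choose the three in the stack on the mat. A close crop will check that.

```bash
cat > h.py <<'E'
import numpy as np,cv2
from bench import *
def cam(n,save=None):
    d=get_image(n)
    if save: cv2.imwrite(f"pics/{save}.png",d["img"][:,:,::-1])
    d["K"]=np.array([[d["fx"],0,d["cx"]],[0,d["fy"],d["cy"]],[0,0,1]]); d["D"]=np.array([d["k1"],0,0,0.])
    d["R"]=cv2.Rodrigues(np.array(d["rvec"],float))[0]; d["t"]=np.array(d["tvec"],float); return d
def ray(d,uv):
    x=cv2.undistortPoints(np.array([[uv]],float),d["K"],d["D"]).ravel()
    return -d["R"].T@d["t"], d["R"].T@np.array([x[0],x[1],1])
def at(d,uv,z):
    o,r=ray(d,uv); return o+r*(z-o[2])/r[2]
def proj(d,P): return cv2.projectPoints(np.array(P,float).reshape(-1,1,3),np.array(d["rvec"],float),d["t"],d["K"],d["D"])[0].reshape(-1,2)
def tri(*vs):
    A=np.zeros((3,3));b=np.zeros(3)
    for d,uv in vs:
        o,r=ray(d,uv); r=r/np.linalg.norm(r); M=np.eye(3)-np.outer(r,r); A+=M;b+=M@o
    return np.linalg.solve(A,b)
H={"blue":(100,130),"yellow":(18,32),"red":(0,6)}
def mask(img,c,smin=120,vmin=60):
    h=cv2.cvtColor(img,cv2.COLOR_RGB2HSV); lo,hi=H[c]
    m=(h[...,0]>=lo)&(h[...,0]<=hi)
    if c=="red": m|=h[...,0]>=174
    return (m&(h[...,1]>smin)&(h[...,2]>vmin)).astype(np.uint8)
def blobs(img,c,amin=15):
    n,l,s,ce=cv2.connectedComponentsWithStats(mask(img,c))
    return [(s[i,4],ce[i].round(1).tolist(),s[i,:4].tolist()) for i in range(1,n) if s[i,4]>=amin]
E
python3 - <<'E'
from h import *
t=cam("top");s=cam("side")
for c in H:
    print(c,"TOP",[ (int(a),p,b,at(t,p,.008).round(3).tolist()) for a,p,b in blobs(t["img"],c,60)])
    print(c,"SIDE",[ (int(a),p,b) for a,p,b in blobs(s["img"],c,20) if 230<p[0]<350])
a=cv2.resize(t["img"][215:290,325:415],None,fx=6,fy=6,interpolation=cv2.INTER_CUBIC)
b=cv2.resize(s["img"][190:260,265:335],None,fx=6,fy=6,interpolation=cv2.INTER_CUBIC)[:420]
o=np.zeros((450,540+250*1,3),np.uint8); o[:,:540]=a; o[:250,540:]=cv2.resize(b,(250,250)); cv2.imwrite("pics/crop0.png",o[:,:,::-1])
g=cv2.cvtColor(t["img"],cv2.COLOR_RGB2GRAY)[215:252,165:210]; m=(g<60).astype(np.uint8)
cn=max(cv2.findContours(m,cv2.RETR_EXTERNAL,cv2.CHAIN_APPROX_NONE)[0],key=cv2.contourArea)
r=cv2.minAreaRect(cn); bx=cv2.boxPoints(r)+[165,215]; print("tray",[at(t,p,.005).round(3).tolist() for p in bx],at(t,bx.mean(0),.008).round(3))
E
```

```text
blue TOP [(143, [133.2, 79.1], [127, 73, 14, 13], [1.012, 0.76, 0.008]), (398, [334.3, 138.6], [323, 128, 23, 22], [0.86, -0.035, 0.008]), (109, [148.8, 173.9], [138, 165, 23, 18], [0.648, 0.604, 0.008]), (360, [436.5, 259.7], [426, 249, 22, 22], [0.477, -0.424, 0.008])]
blue SIDE [(35, [300.1, 210.7], [292, 208, 16, 5]), (222, [309.4, 269.8], [299, 264, 22, 13])]
yellow TOP [(368, [304.2, 252.3], [294, 242, 21, 22], [0.447, 0.018, 0.008]), (102, [384.3, 253.1], [375, 244, 15, 16], [0.478, -0.247, 0.008]), (160, [456.5, 289.6], [450, 283, 14, 14], [0.386, -0.498, 0.008])]
yellow SIDE [(120, [282.5, 219.4], [274, 216, 18, 8]), (105, [300.1, 229.8], [293, 226, 15, 9]), (100, [284.6, 269.6], [278, 266, 14, 9]), (448, [343.0, 377.2], [330, 367, 27, 21]), (38, [342.2, 390.1], [332, 387, 21, 6])]
red TOP [(178, [358.4, 243.4], [352, 235, 14, 19], [0.499, -0.158, 0.008]), (375, [246.8, 260.9], [236, 250, 22, 23], [0.394, 0.204, 0.008]), (197, [620.9, 267.6], [614, 260, 15, 16], [0.52, -1.097, 0.008]), (206, [603.1, 269.0], [595, 262, 17, 15], [0.509, -1.025, 0.008])]
red SIDE [(94, [265.1, 204.2], [257, 201, 17, 7])]
tray [[0.483, 0.483, 0.005], [0.495, 0.392, 0.005], [0.431, 0.38, 0.005], [0.419, 0.469, 0.005]] [0.457 0.43  0.008]
```

View pics/crop0.png

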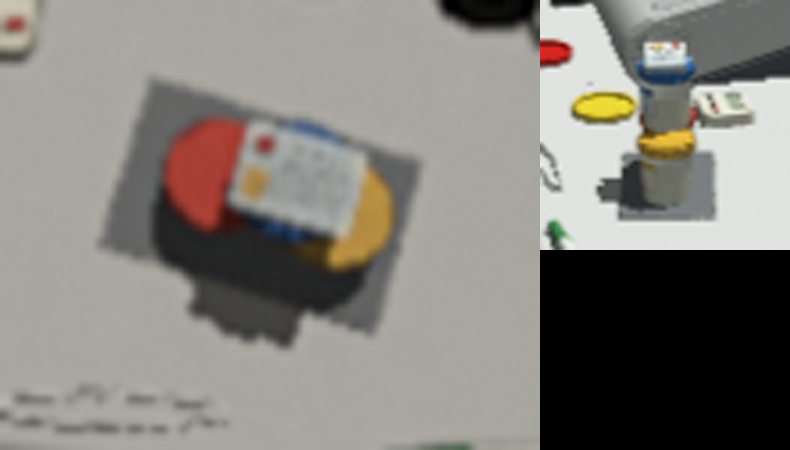

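The crop confirms the choice: the cartridge with its red dot at crop (265,145) lies on the blue lid, over the red lid on the left and the yellow lid on the right, on the grey mat. Its long axis runs along the row of cups.

```bash
cat >> h.py <<'E'
def rows(P,yaw_y=None):
    """total shift (tool axes, in 20mm units) and turn about tool z (deg) so tool y lies along world angle yaw_y(mod 180)"""
    s=sense();R=np.array(s["orientation"]);p=np.array(s["eef_pos"]); d=R.T@(np.array(P)-p)/.02
    w=None
    if yaw_y is not None:
        v=R.T@np.array([np.cos(yaw_y),np.sin(yaw_y),0]); w=np.degrees(np.arctan2(-v[0],v[1])); w=(w+90)%180-90
    print("t",round(s["time_s"],2),"tcp",p.round(4).tolist(),"tilt",R[:,2].round(3).tolist(),"shift units",d.round(2).tolist(),"turn deg",w,"j",np.round(s["joints"],2).tolist(),"F",np.round(s["force"],1).tolist(),"grip",round(float(s["grip_width"]),3),round(float(s["gripper_force"]),1))
E
python3 - <<'E'
from h import *
t=cam("top");s=cam("side")
for n,a,b in[("red",(246.8,260.9),(265.1,204.2)),("yellow",(304.2,252.3),(282.5,219.4)),("blue",(436.5,259.7),(309.4,269.8))]: print(n,tri((t,a),(s,b)).round(4))
cr=np.array([(245,122),(368,157),(355,238),(230,203)])/6+[325-.4,215-.4]
C=np.array([at(t,p,.15) for p in cr]);print(C.round(4).tolist(),C.mean(0))
L=C[1]-C[0]+C[2]-C[3];yl=np.arctan2(L[1],L[0]);print("long axis deg",np.degrees(yl))
# height: side crop centre of cartridge top patch
u=np.array((665,53))-[540,0];uv=u/250*70+[265,190];print("tri stack top",tri((t,cr.mean(0)),(s,uv)).round(4))
c=C.mean(0); rows([c[0],c[1],.27],yl+np.pi/2)
E
```

```text
red [0.3951 0.2052 0.0016]
yellow [0.448  0.0186 0.0011]
blue [ 0.4768 -0.4261  0.0017]
[[0.511, -0.1624, 0.15], [0.5012, -0.225, 0.15], [0.4606, -0.2221, 0.15], [0.4702, -0.159, 0.15]] [ 0.48571931 -0.19213197  0.15      ]
long axis deg -98.80001985719085
tri stack top [ 0.4873 -0.193   0.1451]
t 0.3 tcp [0.1831, -0.6495, 0.231] tilt [-0.0, 0.001, -1.0] shift units [-20.77, 17.91, -1.94] turn deg -65.45626042079098 j [-1.01, 0.36, 0.01, -0.0, -1.22, -0.29] F [1.5, -0.2, -0.8] grip 1.0 0.0
```

```bash
python3 -m creep '[[0,0,0,-1,0.86,-0.1,85],[0,0,0,-1,0.86,-0.1,85],[0,0,0,-1,0.86,-0.1,85],[0,0,0,-1,0.86,-0.1,85],[0,0,0,-1,0.86,-0.1,85],[0,0,0,-1,0.86,-0.1,85],[0,0,0,-1,0.86,-0.1,85],[0,0,0,-1,0.86,-0.1,85],[0,0,0,-1,0.86,-0.1,85],[0,0,0,-1,0.86,-0.1,85]]' 30 && python3 -m creep '[[0,0,0,-1,0.86,-0.1,85],[0,0,0,-1,0.86,-0.1,85],[0,0,0,-1,0.86,-0.1,85],[0,0,0,-1,0.86,-0.1,85],[0,0,0,-1,0.86,-0.1,85],[0,0,0,-1,0.86,-0.1,85],[0,0,0,-1,0.86,-0.1,85],[0,0,0,-1,0.86,-0.1,85],[0,0,0,-1,0.86,-0.1,85],[0,0,0,-1,0.86,-0.1,85]]' && python3 -m creep '[[0,0,-0.1,0,0,0,85],[0,0,-0.1,0,0,0,85],[0,0,-0.1,0,0,0,85],[0,0,-0.1,0,0,0,85],[0,0,-0.1,0,0,0,85],[0,0,-0.1,0,0,0,85],[0,0,-0.1,0,0,0,85],[0,0,-0.03,0,0,0,85],[0,0,0,0,0,0,85],[0,0,0,0,0,0,85]]'
python3 - <<'E'
from h import *
w=cam("wrist","w1"); print(w["rvec"],w["tvec"],"campos",(-w["R"].T@w["t"]).round(3))
rows([.486,-.192,.15],np.radians(-98.8+90))
E
```

```text
time_s: 1.55
eef_pos: [0.3293, -0.4291, 0.2515]
orientation: [[-0.963, -0.271, 0.0], [-0.271, 0.963, -0.0], [-0.0, -0.0, -1.0]]
force: [-0.5, -0.1, -0.0]
grip_width: 1.0
gripper_force: 0.0
time_s: 2.8
eef_pos: [0.4751, -0.2092, 0.2715]
orientation: [[-0.962, -0.271, 0.0], [-0.271, 0.962, 0.0], [-0.0, -0.0, -1.0]]
force: [0.7, -0.9, -0.3]
grip_width: 0.994
gripper_force: 0.0
time_s: 4.05
eef_pos: [0.4748, -0.21, 0.2713]
orientation: [[-0.15, -0.989, 0.0], [-0.989, 0.15, 0.0], [-0.0, -0.0, -1.0]]
force: [0.5, 1.3, -0.7]
grip_width: 0.995
gripper_force: 0.0
[-0.23162949 -3.07344202 -0.47639288] [0.50015055 0.07851341 0.45869507] campos [ 0.463 -0.286  0.413]
t 4.1 tcp [0.4748, -0.21, 0.2714] tilt [0.0, 0.0, -1.0] shift units [-0.97, -0.42, 6.07] turn deg 0.18820628755125313 j [-0.04, 0.08, -0.26, -0.0, -1.23, -0.11] F [-0.2, -0.1, -0.3] grip 0.994 0.0
```

View pics/w1.png

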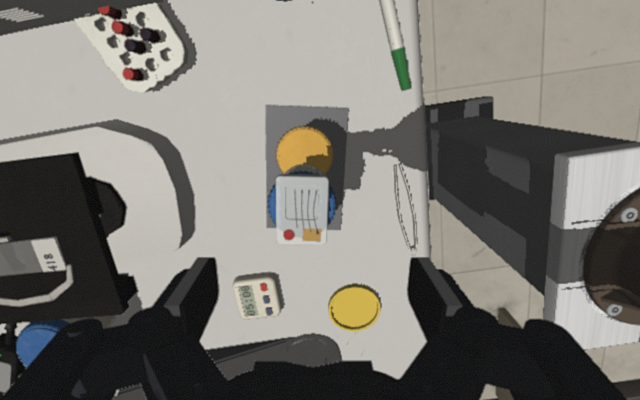

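The wrist view shows the cartridge's corners near (277,177), (328,175), (329,242), (277,245). The blue lid is around it at (302,205) and the yellow lid is at (304,152).

```bash
python3 - <<'E'
from h import *
t=cam("top");w=cam("wrist")
def fit(img,box):
    x0,y0,x1,y1=box; c=img[y0:y1,x0:x1]; h=cv2.cvtColor(c,cv2.COLOR_RGB2HSV)
    return c,h
# white threshold in wrist
c,h=fit(w["img"],(262,165,345,255)); print(h[5:90:6,40].tolist()); print("bg",h[80,::8].tolist())
cr=np.array([(277,177),(328,175),(329,243),(277,245)],float)
C=np.array([at(w,p,.151) for p in cr]);m=C.mean(0)
print(C.round(4).tolist(),m.round(4),np.linalg.norm(C[1]-C[0]),np.linalg.norm(C[2]-C[1]))
L=C[3]+C[2]-C[0]-C[1];print(np.degrees(np.arctan2(L[1],L[0])))
ct=(np.array([(245,122),(368,157),(355,238),(230,203)])/6+[325-.4,215-.4]).mean(0)
print("tri",tri((t,ct),(w,cr.mean(0))))
rows([m[0],m[1],.142+.0])
E
```

```text
[[21, 26, 68], [80, 7, 110], [53, 6, 181], [68, 6, 181], [80, 5, 141], [70, 5, 155], [60, 3, 163], [70, 5, 152], [90, 2, 134], [70, 5, 157], [20, 26, 174], [17, 37, 159], [30, 6, 202], [20, 12, 191], [20, 12, 192]]
bg [[17, 12, 192], [17, 12, 192], [18, 13, 192], [20, 12, 189], [23, 11, 188], [20, 12, 188], [20, 12, 189], [19, 11, 193], [26, 11, 190], [15, 13, 193], [21, 13, 191]]
[[0.5013, -0.225, 0.151], [0.4599, -0.2204, 0.151], [0.4673, -0.16, 0.151], [0.5124, -0.1649, 0.151]] [ 0.4852 -0.1926  0.151 ] 0.041624056063299816 0.06083451502241342
81.27493582268532
tri [ 0.48558609 -0.1924521   0.14783446]
t 4.2 tcp [0.4748, -0.21, 0.2713] tilt [0.0, 0.0, -1.0] shift units [-0.94, -0.38, 6.47] turn deg None j [-0.04, 0.08, -0.26, -0.0, -1.23, -0.11] F [0.3, -1.1, 0.2] grip 0.993 0.0
```

```bash
python3 -m creep '[[0,0,0,-0.31,-0.13,0,56],[0,0,0,-0.31,-0.13,0.6,56],[0,0,0,-0.32,-0.13,0.8,56],[0,0,0,0,0,1,56],[0,0,0,0,0,1,56],[0,0,0,0,0,1,56],[0,0,0,0,0,0.8,56],[0,0,0,0,0,0.4,56],[0,0,0,0,0,0,56],[0,0,0,0,0,0,56]]' 30
python3 - <<'E'
from h import *
w=cam("wrist","w2");t=cam("side"); rows([.4854,-.1925,.139])
a=cv2.resize(w["img"][120:330,200:440],None,fx=2,fy=2)
b=cv2.resize(t["img"][175:245,265:335],None,fx=6,fy=6); o=np.zeros((420,780,3),np.uint8);o[:,:480]=a;o[:300,480:]=cv2.resize(b,(300,300));cv2.imwrite("pics/c2.png",o[:,:,::-1])
E
```

```text
time_s: 5.45
eef_pos: [0.4858, -0.1926, 0.1599]
orientation: [[-0.149, -0.989, 0.001], [-0.989, 0.149, -0.0], [0.0, -0.001, -1.0]]
force: [-0.3, -0.3, -0.5]
grip_width: 0.655
gripper_force: 0.0
t 5.55 tcp [0.4858, -0.1927, 0.16] tilt [0.001, -0.0, -1.0] shift units [-0.01, 0.02, 1.05] turn deg None j [-0.0, 0.17, -0.42, 0.0, -0.98, -0.15] F [-0.1, 0.4, 0.7] grip 0.657 0.0
```

View pics/c2.png

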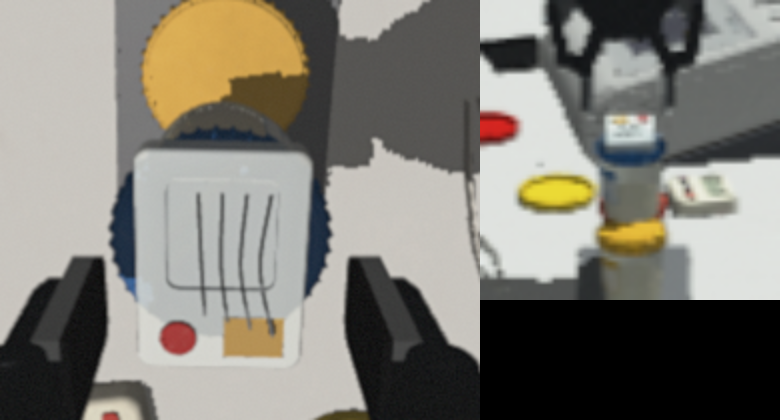

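The cartridge spans crop x 135–305 and sits centred between the fingers at x 105 and 345. The side view shows the tips still just above it.

```bash
python3 -m creep '[[0,0,0,0,0,0.4,56],[0,0,0,0,0,0.4,56],[0,0,0,0,0,0.25,56],[0,0,0,0,0,0,44],[0,0,0,0,0,0,40],[0,0,0,0,0,0,38],[0,0,0,0,0,0,38],[0,0,0,0,0,0,38],[0,0,0,0,0,0,38],[0,0,0,0,0,0,38]]' 30
python3 - <<'E'
from h import *
w=cam("wrist","w3");t=cam("side"); rows([.4854,-.1925,.25])
a=cv2.resize(w["img"][120:330,200:440],None,fx=2,fy=2)
b=cv2.resize(t["img"][175:245,265:335],None,fx=6,fy=6); o=np.zeros((420,780,3),np.uint8);o[:,:480]=a;o[:300,480:]=cv2.resize(b,(300,300));cv2.imwrite("pics/c3.png",o[:,:,::-1])
E
```

```text
time_s: 6.8
eef_pos: [0.4861, -0.1927, 0.139]
orientation: [[-0.148, -0.989, 0.002], [-0.989, 0.148, -0.0], [0.0, -0.002, -1.0]]
force: [1.6, -1.1, 4.7]
grip_width: 0.507
gripper_force: 30.3
t 6.9 tcp [0.4861, -0.1927, 0.139] tilt [0.002, -0.0, -1.0] shift units [-0.01, 0.02, -5.55] turn deg None j [-0.0, 0.19, -0.45, 0.0, -0.93, -0.15] F [0.7, -0.7, 6.0] grip 0.505 30.3
```

View pics/c3.png

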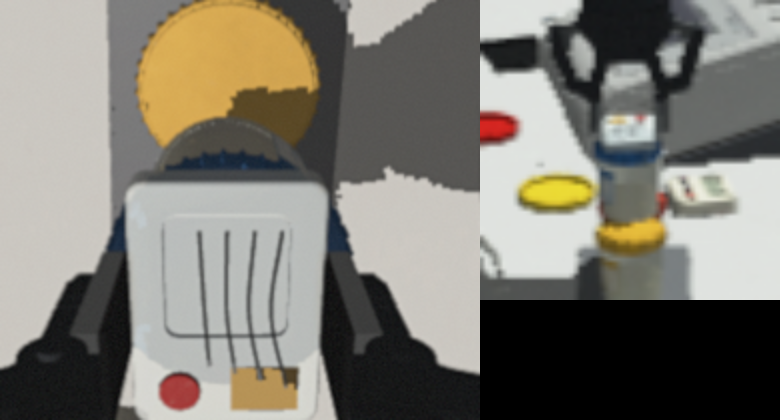

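The cartridge is held: opening 0.505 (43 mm) at 30 N, fingers just on the lid, side view clean. Next is a straight lift, then the carry to the tray.

```bash
python3 -m creep '[[0,0,0,0,0,-0.15,38],[0,0,0,0,0,-0.3,38],[0,0,0,0,0,-0.6,38],[0,0,0,0,0,-1,38],[0,0,0,0,0,-1,38],[0,0,0,0,0,-1,38],[0,0,0,-0.3,0,-0.9,38],[0,0,0,-0.6,0.1,-0.5,38],[0,0,0,-0.9,0.2,-0.2,38],[0,0,0,-1,0.2,0,38]]' 
python3 - <<'E'
from h import *
rows([.457,.43,.235],np.radians(97.6+90))
print(blobs(cam("top","t4")["img"],"blue",60))
E
python3 -m creep '[[0,0,0,-1,0.2,0,38],[0,0,0,-1,0.2,0,38],[0,0,0,-1,0.2,0,38],[0,0,0,-1,0.2,0,38],[0,0,0,-1,0.2,0,38],[0,0,0,-1,0.2,0,38],[0,0,0,-1,0.2,0,38],[0,0,0,-1,0.2,0,38],[0,0,0,-1,0.2,0,38],[0,0,0,-1,0.2,0,38]]' 
python3 -m creep '[[0,0,0,-1,0.2,0,38],[0,0,0,-1,0.2,0,38],[0,0,0,-1,0.2,0,38],[0,0,0,-1,0.2,0,38],[0,0,0,-1,0.2,0,38],[0,0,0,-1,0.2,0,38],[0,0,0,-1,0.2,0,38],[0,0,0,-1,0.2,0,38],[0,0,0,-0.7,0.2,0,38],[0,0,0,-0.3,0.2,0,38]]' 
python3 - <<'E'
from h import *
rows([.457,.43,.235],np.radians(97.6+90))
w=cam("wrist","w4")
E
```

```text
time_s: 8.15
eef_pos: [0.4835, -0.1348, 0.2517]
orientation: [[-0.149, -0.989, 0.0], [-0.989, 0.149, 0.0], [-0.0, -0.0, -1.0]]
force: [0.4, -0.6, 0.3]
grip_width: 0.506
gripper_force: 30.5
t 8.15 tcp [0.4835, -0.1348, 0.2517] tilt [0.0, 0.0, -1.0] shift units [-27.73, 5.52, 0.84] turn deg -16.173951648797242 j [0.12, 0.06, -0.33, -0.0, -1.18, -0.27] F [0.4, -0.6, 0.3] grip 0.506 30.5
[(np.int32(147), [133.3, 79.2], [127, 73, 14, 13]), (np.int32(402), [334.3, 138.7], [323, 128, 23, 22]), (np.int32(106), [149.0, 173.9], [138, 165, 23, 18]), (np.int32(361), [436.5, 259.6], [426, 249, 22, 22])]
time_s: 9.45
eef_pos: [0.4734, 0.0689, 0.2513]
orientation: [[-0.149, -0.989, -0.0], [-0.989, 0.149, 0.0], [0.0, 0.0, -1.0]]
force: [1.2, -0.8, -0.0]
grip_width: 0.504
gripper_force: 30.5
time_s: 10.7
eef_pos: [0.4609, 0.2528, 0.2511]
orientation: [[-0.148, -0.989, -0.0], [-0.989, 0.148, -0.0], [0.0, 0.0, -1.0]]
force: [0.1, -1.1, -0.9]
grip_width: 0.509
gripper_force: 30.5
t 10.7 tcp [0.4609, 0.2528, 0.2511] tilt [-0.0, -0.0, -1.0] shift units [-8.73, 1.51, 0.8] turn deg -16.126949557485233 j [0.88, 0.1, -0.28, -0.0, -1.19, -1.02] F [0.1, -1.1, -0.9] grip 0.509 30.5
```

View pics/w4.png

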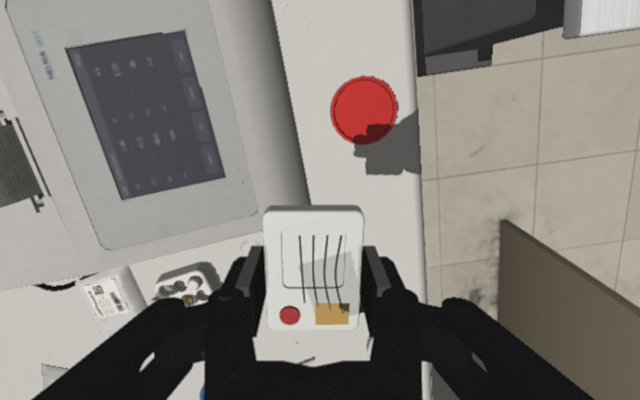

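The cartridge is still held level at (313,265), the red dish is at (365,110), and the tray is not in view yet. I'll cross-check the tray with the side camera.

```bash
python3 -m creep '[[0,0,0,-0.9,0.15,0,38],[0,0,0,-1,0.15,0,38],[0,0,-0.03,-1,0.15,0,38],[0,0,-0.03,-1,0.4,0,38],[0,0,-0.03,-1,0.4,0,38],[0,0,-0.03,-1,0.4,0,38],[0,0,-0.03,-1,0.4,0,38],[0,0,-0.03,-0.9,0.4,0,38],[0,0,0,-0.5,0.2,0,38],[0,0,0,0,0,0,38]]'
python3 - <<'E'
from h import *
t=cam("top","t5");s=cam("side","s5");w=cam("wrist","w5")
g=cv2.cvtColor(s["img"],cv2.COLOR_RGB2GRAY)[170:205,250:300]; m=(g<60).astype(np.uint8)
n,l,st,ce=cv2.connectedComponentsWithStats(m); print([(st[i].tolist(),(ce[i]+[250,170]).round(1).tolist()) for i in range(1,n) if st[i,4]>15])
print(proj(s,[[.457,.43,.008],[.483,.483,.005],[.495,.392,.005],[.431,.38,.005],[.419,.469,.005]]).round(1).tolist())
rows([.457,.43,.235],np.radians(97.6+90))
a=np.zeros((600,640,3),np.uint8);a[:400]=w["img"];a[400:,:400]=cv2.resize(s["img"][160:210,230:330],(400,200));cv2.imwrite("pics/c5.png",a[:,:,::-1])
E
```

```text
time_s: 12.0
eef_pos: [0.4162, 0.4186, 0.2512]
orientation: [[0.134, -0.991, -0.0], [-0.991, -0.134, -0.0], [0.0, 0.0, -1.0]]
force: [0.4, 0.3, -0.1]
grip_width: 0.504
gripper_force: 30.5
[([15, 14, 13, 7, 76], [271.8, 186.9])]
[[272.5, 185.5], [276.4, 182.3], [281.2, 188.1], [268.5, 189.9], [264.1, 184.1]]
t 12.15 tcp [0.4168, 0.4177, 0.2514] tilt [0.0, -0.0, -1.0] shift units [-0.34, -2.07, 0.82] turn deg 0.011825259985357661 j [1.12, 0.21, -0.15, 0.0, -1.21, -0.98] F [-0.0, 0.7, -0.5] grip 0.505 30.5
```

View pics/c5.png

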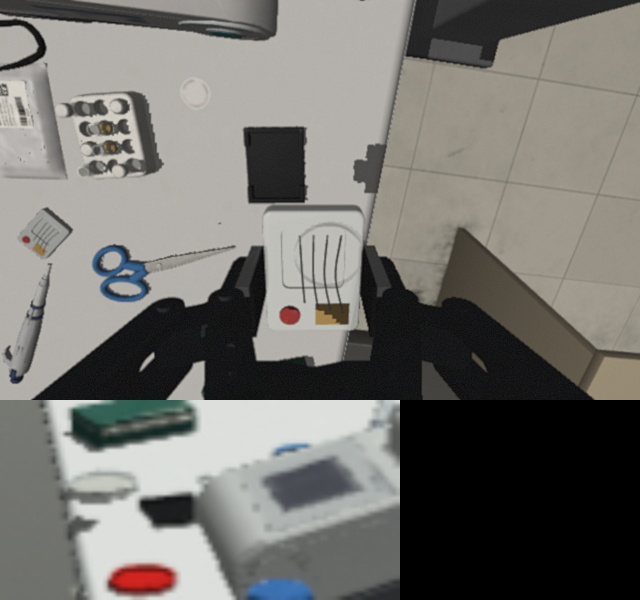

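The wrist view shows the whole tray, centred near (276,165). I'll refine its pose from this.

```bash
python3 - <<'E'
from h import *
w=cam("wrist");t=cam("top")
g=cv2.cvtColor(w["img"],cv2.COLOR_RGB2GRAY)[110:204,225:330]; m=(g<60).astype(np.uint8)
cn=max(cv2.findContours(m,cv2.RETR_EXTERNAL,cv2.CHAIN_APPROX_NONE)[0],key=cv2.contourArea)
r=cv2.minAreaRect(cn); bx=cv2.boxPoints(r)+[225,110]; print(bx.tolist())
C=np.array([at(w,p,.009) for p in bx]);print(C.round(4).tolist(),C.mean(0).round(4))
e=[C[1]-C[0],C[2]-C[1]];
for v in e: print(np.linalg.norm(v),np.degrees(np.arctan2(v[1],v[0])))
g=cv2.cvtColor(t["img"],cv2.COLOR_RGB2GRAY)[215:252,165:210]
print("tri",tri((w,bx.mean(0)),(t,proj(t,[[.457,.43,.008]])[0])))
c=C.mean(0);v=max(e,key=np.linalg.norm); a=np.arctan2(v[1],v[0])
rows([c[0],c[1],.05],a+np.pi/2)
E
```

```text
[[245.0, 128.0], [303.99999237060547, 128.0], [303.99999237060547, 201.99998474121094], [245.0, 201.99998474121094]]
[[0.4979, 0.3906, 0.009], [0.431, 0.3817, 0.009], [0.4198, 0.4703, 0.009], [0.4915, 0.4798, 0.009]] [0.46   0.4306 0.009 ]
0.06754135048538623 -172.4511382429186
0.0892415825259823 97.1677246622324
tri [0.45807595 0.42767543 0.01461297]
t 12.25 tcp [0.4169, 0.4176, 0.2514] tilt [0.0, 0.0, -1.0] shift units [-0.36, -2.22, 10.07] turn deg 0.4294927104178754 j [1.12, 0.21, -0.15, 0.0, -1.21, -0.98] F [-0.3, 0.7, -0.1] grip 0.506 30.5
```

```bash
python3 -m creep '[[0,0,0,-0.1,-0.5,0,38],[0,0,0,-0.1,-0.9,0.3,38],[0,0,0,-0.1,-0.5,0.8,38],[0,0,0,-0.05,-0.24,1,38],[0,0,0,0,0,1,38],[0,0,0,0,0,1,38],[0,0,0,0,0,1,38],[0,0,0,0,0,1,38],[0,0,0,0,0,1,38],[0,0,0,0,0,1,38]]'
python3 -m creep '[[0,0,0,0,0,1,38],[0,0,0,0,0,1,38],[0,0,0,0,0,0.7,38],[0,0,0,0,0,0.5,38],[0,0,0,0,0,0.3,38],[0,0,0,0,0,0.3,38],[0,0,0,0,0,0,38],[0,0,0,0,0,0,38],[0,0,0,0,0,0,38],[0,0,0,0,0,0,38]]'
python3 - <<'E'
from h import *
w=cam("wrist");s=cam("side"); rows([.4585,.4303,.0035])
a=np.zeros((400,790,3),np.uint8);a[:,:440]=cv2.resize(w["img"][120:320,210:430],(440,400));a[:350,440:]=cv2.resize(s["img"][160:210,250:300],(350,350));cv2.imwrite("pics/c6.png",a[:,:,::-1])
E
```

```text
time_s: 13.5
eef_pos: [0.4584, 0.4301, 0.0869]
orientation: [[0.132, -0.991, -0.001], [-0.991, -0.132, -0.002], [0.001, 0.001, -1.0]]
force: [0.2, -0.5, 0.5]
grip_width: 0.502
gripper_force: 30.5
time_s: 14.75
eef_pos: [0.4582, 0.4309, 0.0136]
orientation: [[0.133, -0.991, 0.0], [-0.991, -0.133, 0.0], [-0.0, -0.0, -1.0]]
force: [0.3, 0.8, 0.1]
grip_width: 0.503
gripper_force: 30.5
t 14.85 tcp [0.4582, 0.4308, 0.0135] tilt [0.0, 0.0, -1.0] shift units [0.03, -0.01, 0.5] turn deg None j [1.06, 0.49, -0.33, 0.0, -0.74, -0.93] F [0.7, -0.0, -0.9] grip 0.502 30.5
```

View pics/c6.png

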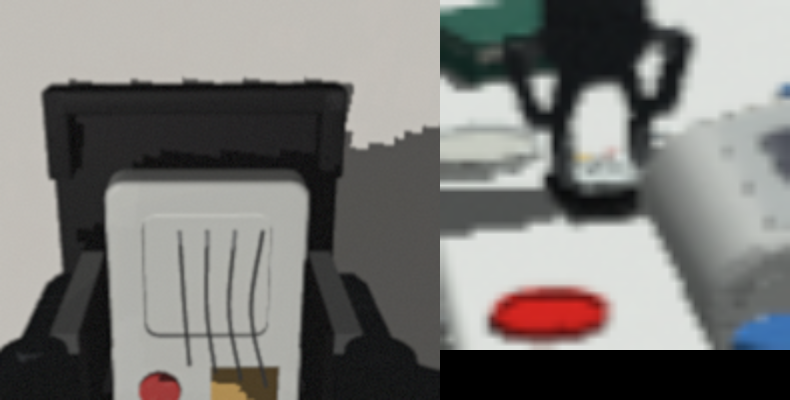

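The cartridge spans crop x 105–308 and the tray rim 42–350, so it is centred over the tray. I'll lower it and release.

```bash
python3 -m creep '[[0,0,0,0,0,0.2,38],[0,0,0,0,0,0.2,38],[0,0,0,0,0,0.1,38],[0,0,0,0,0,0.03,38],[0,0,0,0,0,0,38],[0,0,0,0,0,0,46],[0,0,0,0,0,0,52],[0,0,0,0,0,0,52],[0,0,0,0,0,0,52],[0,0,0,0,0,0,52]]'
python3 -m creep '[[0,0,0,0,0,-0.2,52],[0,0,0,0,0,-0.5,54],[0,0,0,0,0,-1,54],[0,0,0,0,0,-1,54],[0,0,0,0,0,-1,70],[0,0,0,0,0,-1,85],[0,0,0,0.4,0,-1,85],[0,0,0,0.8,0,-1,85],[0,0,0,1,0,-1,85],[0,0,0,1,0,-1,85]]'
python3 -m creep '[[0,0,0,1,0,-1,85],[0,0,0,1,0,-1,85],[0,0,0,1,0,-1,85],[0,0,0,1,0,-1,85],[0,0,0,1,0,0,85],[0,0,0,1,0,0,85],[0,0,0,1,0,0,85],[0,0,0,1,0,0,85],[0,0,0,1,0,0,85],[0,0,0,1,0,0,85]]'
python3 - <<'E'
from h import *
t=cam("top");s=cam("side")
rows([.485,-.19,.28],np.radians(81.3+90))
a=np.zeros((400,790,3),np.uint8);a[:,:440]=cv2.resize(t["img"][213:253,164:208],(440,400));a[:350,440:]=cv2.resize(s["img"][160:210,250:300],(350,350));cv2.imwrite("pics/c7.png",a[:,:,::-1])
E
```

```text
time_s: 16.1
eef_pos: [0.4582, 0.4308, 0.0027]
orientation: [[0.133, -0.991, 0.0], [-0.991, -0.133, 0.0], [-0.0, -0.0, -1.0]]
force: [-0.0, 0.5, 0.0]
grip_width: 0.609
gripper_force: 0.0
time_s: 17.35
eef_pos: [0.4668, 0.3655, 0.1781]
orientation: [[0.133, -0.991, -0.0], [-0.991, -0.133, 0.0], [-0.0, 0.0, -1.0]]
force: [-0.5, -0.4, -0.2]
grip_width: 0.996
gripper_force: 0.0
time_s: 18.6
eef_pos: [0.4934, 0.1678, 0.2566]
orientation: [[0.133, -0.991, -0.0], [-0.991, -0.133, -0.0], [0.0, 0.0, -1.0]]
force: [0.1, 0.3, -0.0]
grip_width: 0.996
gripper_force: 0.0
t 18.7 tcp [0.4934, 0.1672, 0.2567] tilt [-0.0, -0.0, -1.0] shift units [17.65, 2.77, -1.16] turn deg 16.26059410410096 j [0.7, 0.09, -0.28, 0.0, -1.2, -0.57] F [-0.6, -0.1, -0.4] grip 0.997 0.0
```

View pics/c7.png

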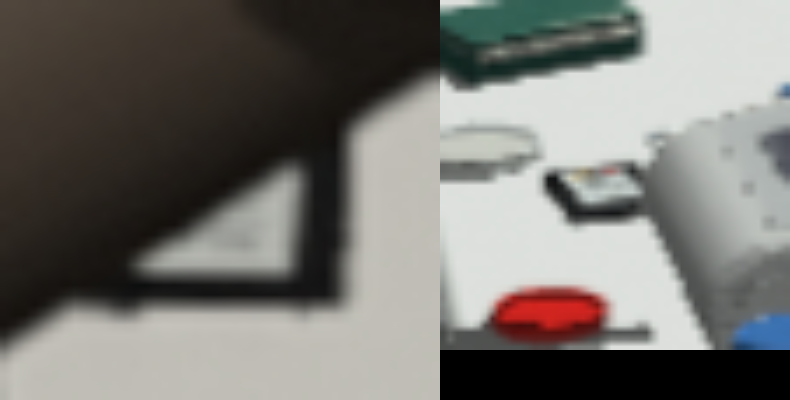

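The side view shows the cartridge lying flat inside the tray with its red dot up. Now back to the stack.

```bash
python3 -m creep '[[0,0,0.04,1,0,0,85],[0,0,0.04,1,0,0,85],[0,0,0.04,1,0,0,85],[0,0,0.03,1,0,0,85],[0,0,0.03,1,0,0,85],[0,0,0,1,0.1,0,85],[0,0,0,1,0.1,0,85],[0,0,0,1,0.1,0,85],[0,0,0,1,0.1,0,85],[0,0,0,0.6,0.1,0,85]]'
python3 -m creep '[[0,0,0,0.8,0,0,85],[0,0,0,1,0,0,85],[0,0,0,1,0,0,85],[0,0,0,1,0,0,85],[0,0,0,1,0,0,85],[0,0,0,0.6,0,0,85],[0,0,0,0.2,0,0,85],[0,0,0,0,0,0,85],[0,0,0,0,0,0,85],[0,0,0,0,0,0,85]]'
cat >> h.py <<'E'
from scipy.optimize import least_squares
def circfit(d,c,z,guess,R=.031,win=70,smin=120,vmin=60):
    """fit known-radius horizontal circle to the outer outline of a colour blob near guess, at height z; returns centre xy, rms"""
    m=mask(d["img"],c,smin,vmin); g=proj(d,[[guess[0],guess[1],z]])[0]
    n,l,s,ce=cv2.connectedComponentsWithStats(m)
    k=min([i for i in range(1,n) if s[i,4]>40],key=lambda i:np.linalg.norm(ce[i]-g))
    cn=max(cv2.findContours((l==k).astype(np.uint8),cv2.RETR_EXTERNAL,cv2.CHAIN_APPROX_NONE)[0],key=cv2.contourArea)
    h=cv2.convexHull(cn)[:,0,:].astype(float)
    P=np.array([at(d,p,z)[:2] for p in h])
    f=lambda q:np.linalg.norm(P-q[:2],axis=1)-(q[2] if len(q)>2 else R)
    r=least_squares(f,guess[:2],loss="soft_l1",f_scale=.001); r2=least_squares(f,[*r.x,R],loss="soft_l1",f_scale=.001)
    return r.x.round(4).tolist(),round(float(np.sqrt(np.mean(r.fun**2))),4),"free",r2.x.round(4).tolist(),ce[k].round(1).tolist()
E
python3 - <<'E'
from h import *
w=cam("wrist","w8");t=cam("top")
for z in(.139,):
  print("blue",circfit(w,"blue",z,(.485,-.192)),circfit(t,"blue",z,(.485,-.192)))
print("red",circfit(w,"red",.07,(.49,-.16)));print("yel",circfit(w,"yellow",.07,(.48,-.225)))
rows([.485,-.192,.11],np.radians(81.3+90))
E
```

```text
time_s: 19.95
eef_pos: [0.4704, -0.0213, 0.2568]
orientation: [[-0.149, -0.989, 0.0], [-0.989, 0.149, 0.0], [-0.0, -0.0, -1.0]]
force: [0.3, 0.0, -0.1]
grip_width: 0.999
gripper_force: 0.0
time_s: 21.2
eef_pos: [0.4542, -0.1304, 0.2567]
orientation: [[-0.148, -0.989, 0.0], [-0.989, 0.148, 0.0], [-0.0, -0.0, -1.0]]
force: [-0.8, 0.1, -0.5]
grip_width: 0.991
gripper_force: 0.0
blue ([0.4866, -0.1929], 0.0021, 'free', [0.4855, -0.1927, 0.029], [259.6, 118.3]) ([0.4647, -0.3834], 0.0008, 'free', [0.4645, -0.3834, 0.0316], [436.5, 259.7])
red ([0.4921, -0.1633], 0.0008, 'free', [0.4919, -0.1614, 0.0295], [275.4, 160.6])
yel ([0.4815, -0.223], 0.0013, 'free', [0.4802, -0.2248, 0.0292], [271.8, 67.8])
t 21.3 tcp [0.4542, -0.1305, 0.2567] tilt [-0.0, 0.0, -1.0] shift units [2.81, -1.98, 7.33] turn deg 0.1736335371028872 j [0.14, 0.0, -0.38, -0.0, -1.19, -0.29] F [0.6, 0.6, 0.9] grip 0.993 0.0
```

View pics/w8.png

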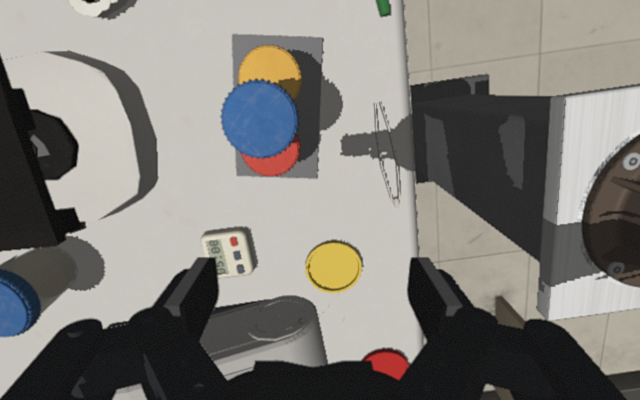

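The blue lid is clear at (260,118) with red at (275,160) and yellow at (270,68). The blue dish is in front of the rack. I'll go to (0.486, -0.193) and grip the lid.

```bash
python3 -m creep '[[0,0,0,0.6,-0.4,0,85],[0,0,0,0.9,-0.7,0,85],[0,0,0,0.8,-0.6,0,85],[0,0,0,0.55,-0.34,0.3,85],[0,0,0,0,0,0.8,85],[0,0,0,0,0,1,85],[0,0,0,0,0,1,85],[0,0,0,0,0,0.6,85],[0,0,0,0,0,0.1,85],[0,0,0,0,0,0,85]]'
python3 - <<'E'
from h import *
w=cam("wrist");s=cam("side"); rows([.4862,-.1929,.110])
a=np.zeros((400,790,3),np.uint8);a[:,:440]=cv2.resize(w["img"][120:320,210:430],(440,400));a[:350,440:]=cv2.resize(s["img"][180:240,270:330],(350,350));cv2.imwrite("pics/c9.png",a[:,:,::-1])
E
```

```text
time_s: 22.55
eef_pos: [0.4862, -0.1932, 0.181]
orientation: [[-0.148, -0.989, 0.0], [-0.989, 0.148, -0.0], [0.0, -0.0, -1.0]]
force: [-0.8, -0.8, 0.4]
grip_width: 0.995
gripper_force: 0.0
t 22.65 tcp [0.4864, -0.1932, 0.1814] tilt [0.001, -0.0, -1.0] shift units [-0.01, 0.02, 3.57] turn deg None j [-0.0, 0.15, -0.39, 0.0, -1.03, -0.15] F [0.4, -0.4, -0.2] grip 0.993 0.0
```

View pics/c9.png

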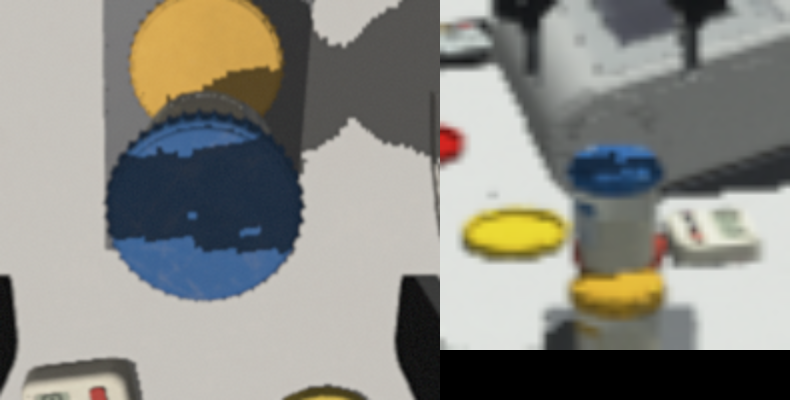

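The lid is centred (x 204) between the fingers (x 15 and 400). I'll descend and grip.

```bash
python3 -m creep '[[0,0,0,0,0,0.4,85],[0,0,0,0,0,0.7,85],[0,0,0,0,0,0.8,85],[0,0,0,0,0,0.8,85],[0,0,0,0,0,0.5,85],[0,0,0,0,0,0.3,85],[0,0,0,0,0,0.07,80],[0,0,0,0,0,0,76],[0,0,0,0,0,0,72],[0,0,0,0,0,0,69]]' 25
python3 -m creep '[[0,0,0,0,0,0,67],[0,0,0,0,0,0,65],[0,0,0,0,0,0,64],[0,0,0,0,0,0,63],[0,0,0,0,0,0,61],[0,0,0,0,0,0,58],[0,0,0,0,0,0,56],[0,0,0,0,0,0,56],[0,0,0,0,0,0,56],[0,0,0,0,0,0,56]]' 35
python3 - <<'E'
from h import *
rows([.477,-.426,.11])
E
```

```text
time_s: 23.9
eef_pos: [0.4862, -0.1932, 0.1096]
orientation: [[-0.149, -0.989, 0.001], [-0.989, 0.149, -0.0], [-0.0, -0.001, -1.0]]
force: [-0.1, -0.0, 0.1]
grip_width: 0.806
gripper_force: 0.0
time_s: 25.15
eef_pos: [0.4861, -0.1933, 0.1097]
orientation: [[-0.149, -0.989, 0.0], [-0.989, 0.149, -0.0], [0.0, -0.0, -1.0]]
force: [-0.3, 0.6, 5.2]
grip_width: 0.709
gripper_force: 37.0
t 25.15 tcp [0.4861, -0.1933, 0.1097] tilt [0.0, -0.0, -1.0] shift units [11.57, -1.28, -0.02] turn deg None j [-0.0, 0.23, -0.48, 0.0, -0.86, -0.15] F [-0.3, 0.6, 5.2] grip 0.709 37.0
```

The blue lid is gripped at 60.5 mm, 37 N. Next I'll lift it and carry it to the blue dish.

```bash
python3 -m creep '[[0,0,0,0,0,-0.1,56],[0,0,0,0,0,-0.2,56],[0,0,0,0,0,-0.4,56],[0,0,0,0,0,-0.7,56],[0,0,0,0,0,-0.8,56],[0,0,0,0,0,-0.8,56],[0,0,0,0.2,0,-0.5,56],[0,0,0,0.4,-0.1,-0.1,56],[0,0,0,0.7,-0.1,0,56],[0,0,0,0.8,-0.1,0,56]]'
python3 -m creep '[[0,0,0,0.8,-0.1,0,56],[0,0,0,0.8,-0.1,0,56],[0,0,0,0.8,-0.1,0,56],[0,0,0,0.8,-0.1,0,56],[0,0,0,0.7,-0.1,0,56],[0,0,0,0.5,-0.1,0,56],[0,0,0,0.3,-0.1,0,56],[0,0,0,0.1,0,0,56],[0,0,0,0,0,0,56],[0,0,0,0,0,0,56]]'
python3 - <<'E'
from h import *
w=cam("wrist","w10");t=cam("top");s=cam("side")
print(blobs(w["img"],"blue",60))
print(circfit(w,"blue",.01,(.477,-.426),R=.038))
print("top",circfit(t,"blue",.01,(.477,-.426),R=.038))
rows([.477,-.426,.07])
a=np.zeros((400,790,3),np.uint8);a[:,:440]=cv2.resize(w["img"],(440,275))[:400] if 0 else cv2.resize(w["img"][:,100:540],(440,400));a[:350,440:]=cv2.resize(s["img"][190:300,260:370],(350,350));cv2.imwrite("pics/c10.png",a[:,:,::-1])
E
```

```text
time_s: 26.4
eef_pos: [0.4853, -0.2367, 0.1807]
orientation: [[-0.149, -0.989, -0.001], [-0.989, 0.149, 0.0], [0.0, 0.001, -1.0]]
force: [-0.5, -0.4, -0.3]
grip_width: 0.704
gripper_force: 38.0
time_s: 27.65
eef_pos: [0.4853, -0.3323, 0.1814]
orientation: [[-0.148, -0.989, 0.0], [-0.989, 0.148, 0.0], [-0.0, -0.0, -1.0]]
force: [0.2, 0.4, -0.5]
grip_width: 0.706
gripper_force: 38.0
[(np.int32(5747), [305.9, 72.2], [265, 29, 83, 88]), (np.int32(14047), [312.7, 287.2], [239, 219, 149, 137])]
([0.4772, -0.4251], 0.001, 'free', [0.4768, -0.4248, 0.037], [305.9, 72.2])
top ([0.4858, -0.424], 0.0139, 'free', [0.4583, -0.4345, 0.0192], [439.4, 265.1])
t 27.8 tcp [0.4853, -0.3324, 0.1814] tilt [0.0, -0.0, -1.0] shift units [4.69, -0.28, 5.57] turn deg None j [-0.27, 0.25, -0.26, -0.0, -1.06, 0.12] F [-0.9, -0.7, -1.5] grip 0.707 38.0
```

View pics/c10.png

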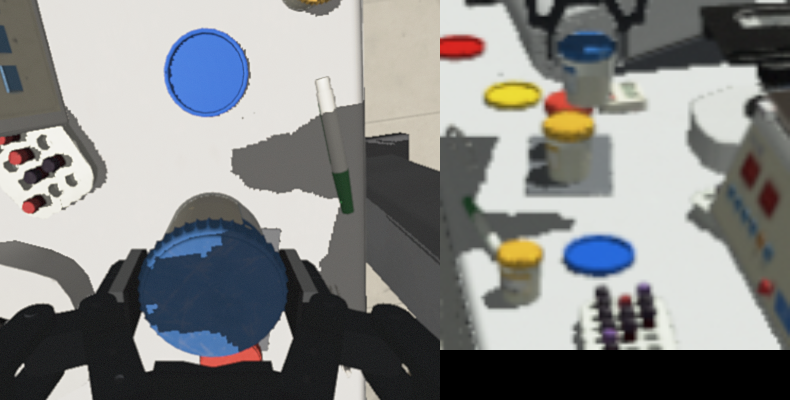

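The blue cup hangs upright, and the blue dish at crop (206,72) is at (0.477, -0.425). The small yellow cup and the rack are clear of the way.

```bash
python3 -m creep '[[0,0,0,0.4,-0.03,0,56],[0,0,0,0.7,-0.04,0,56],[0,0,0,0.8,-0.04,0,56],[0,0,0,0.8,-0.04,0,56],[0,0,0,0.8,-0.04,0,56],[0,0,0,0.7,-0.04,0.2,56],[0,0,0,0.34,-0.04,0.5,56],[0,0,0,0.1,0,0.8,56],[0,0,0,0,0,0.9,56],[0,0,0,0,0,0.9,56]]'
python3 -m creep '[[0,0,0,0,0,0.9,56],[0,0,0,0,0,0.9,56],[0,0,0,0,0,0.6,56],[0,0,0,0,0,0.4,56],[0,0,0,0,0,0.3,56],[0,0,0,0,0,0.2,56],[0,0,0,0,0,0,56],[0,0,0,0,0,0,56],[0,0,0,0,0,0,56],[0,0,0,0,0,0,56]]'
python3 - <<'E'
from h import *
rows([.477,-.425,.042])
E
```

```text
time_s: 29.05
eef_pos: [0.4765, -0.4246, 0.1136]
orientation: [[-0.148, -0.989, -0.001], [-0.989, 0.148, 0.001], [-0.0, 0.001, -1.0]]
force: [0.4, 0.7, -1.2]
grip_width: 0.704
gripper_force: 38.0
time_s: 30.3
eef_pos: [0.4768, -0.4253, 0.0495]
orientation: [[-0.149, -0.989, 0.0], [-0.989, 0.149, -0.0], [0.0, -0.0, -1.0]]
force: [-0.0, -0.4, -1.3]
grip_width: 0.704
gripper_force: 38.0
t 30.3 tcp [0.4768, -0.4253, 0.0495] tilt [0.0, -0.0, -1.0] shift units [-0.01, -0.01, 0.38] turn deg None j [-0.42, 0.46, -0.28, 0.0, -0.83, 0.27] F [-0.0, -0.4, -1.3] grip 0.704 38.0
```

```bash
python3 -m creep '[[0,0,0,0,0,0.15,56],[0,0,0,0,0,0.1,56],[0,0,0,0,0,0.08,56],[0,0,0,0,0,0.05,56],[0,0,0,0,0,0,56],[0,0,0,0,0,0,62],[0,0,0,0,0,0,66],[0,0,0,0,0,0,72],[0,0,0,0,0,0,78],[0,0,0,0,0,0,85]]'
python3 -m creep '[[0,0,0,0,0,-0.2,85],[0,0,0,0,0,-0.5,85],[0,0,0,0,0,-0.8,85],[0,0,0,0,0,-1,85],[0,0,0,0,0,-1,85],[0,0,0,0,0,-1,85],[0,0,0,-0.4,0,-1,85],[0,0,0,-0.8,0,-1,85],[0,0,0,-1,0,-0.6,85],[0,0,0,-1,0,-0.3,85]]'
python3 -m creep '[[0,0,0,-1,0.1,0,85],[0,0,0,-1,0.1,0,85],[0,0,0,-1,0.1,0,85],[0,0,0,-1,0.1,0,85],[0,0,0,-1,0.1,0,85],[0,0,0,-1,0.1,0,85],[0,0,0,-0.8,0.1,0,85],[0,0,0,-0.4,0.1,0,85],[0,0,0,0,0,0,85],[0,0,0,0,0,0,85]]'
python3 - <<'E'
from h import *
w=cam("wrist","w11");s=cam("side")
print("red",circfit(w,"red",.07,(.492,-.163)));print("yel",circfit(w,"yellow",.07,(.481,-.224)))
rows([.486,-.193,.07],np.radians(81.3+90))
a=np.zeros((400,790,3),np.uint8);a[:,:440]=cv2.resize(w["img"][:,100:540],(440,400));a[:350,440:]=cv2.resize(s["img"][190:300,260:370],(350,350));cv2.imwrite("pics/c11.png",a[:,:,::-1])
E
```

```text
time_s: 31.55
eef_pos: [0.4768, -0.4252, 0.0417]
orientation: [[-0.149, -0.989, -0.0], [-0.989, 0.149, 0.0], [0.0, 0.0, -1.0]]
force: [-0.0, -0.3, 0.5]
grip_width: 0.994
gripper_force: 0.0
time_s: 32.8
eef_pos: [0.4867, -0.3604, 0.1907]
orientation: [[-0.148, -0.989, 0.001], [-0.989, 0.148, -0.0], [0.0, -0.001, -1.0]]
force: [0.6, 0.3, 0.4]
grip_width: 0.999
gripper_force: 0.0
time_s: 34.05
eef_pos: [0.4919, -0.2175, 0.1897]
orientation: [[-0.149, -0.989, -0.0], [-0.989, 0.149, -0.0], [0.0, 0.0, -1.0]]
force: [-0.1, -0.4, 0.4]
grip_width: 0.998
gripper_force: 0.0
red ([0.4922, -0.1636], 0.0011, 'free', [0.4924, -0.1635, 0.03], [320.5, 247.7])
yel ([0.4807, -0.2254], 0.0013, 'free', [0.4807, -0.2255, 0.0297], [323.9, 177.6])
t 34.15 tcp [0.4918, -0.2176, 0.1896] tilt [-0.0, -0.0, -1.0] shift units [-1.17, 0.47, 5.98] turn deg 0.1064041944425469 j [-0.05, 0.17, -0.35, 0.0, -1.05, -0.1] F [0.1, 0.0, 0.1] grip 0.998 0.0
```

View pics/c11.png

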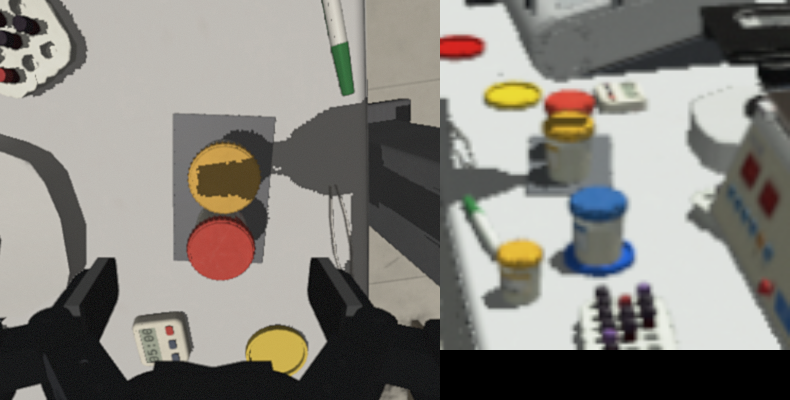

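The blue cup stands upright in its dish in the side view. Next is the red cup, at (0.492, -0.163).

```bash
python3 -m creep '[[0,0,0,-0.5,0.08,0,85],[0,0,0,-0.9,0.1,0,85],[0,0,0,-0.8,0.1,0,85],[0,0,0,-0.5,0.1,0.2,85],[0,0,0,0,0,0.6,85],[0,0,0,0,0,1,85],[0,0,0,0,0,1,85],[0,0,0,0,0,1,85],[0,0,0,0,0,0.7,85],[0,0,0,0,0,0.1,85]]'
python3 - <<'E'
from h import *
w=cam("wrist","w12"); print("red",circfit(w,"red",.07,(.492,-.163)))
rows([.4923,-.163,.041])
E
```

```text
time_s: 35.4
eef_pos: [0.4916, -0.1628, 0.0965]
orientation: [[-0.149, -0.989, -0.002], [-0.989, 0.149, -0.0], [0.0, 0.002, -1.0]]
force: [0.2, 1.5, 0.5]
grip_width: 0.995
gripper_force: 0.0
red ([0.492, -0.1627], 0.0012, 'free', [0.4923, -0.1628, 0.0299], [309.9, 235.2])
t 35.45 tcp [0.4921, -0.1628, 0.097] tilt [-0.001, -0.0, -1.0] shift units [0.01, -0.02, 2.8] turn deg None j [0.06, 0.24, -0.51, 0.0, -0.83, -0.21] F [-0.2, 0.0, 0.6] grip 0.998 0.0
```

```bash
python3 -m creep '[[0,0,0,0,0,0.4,85],[0,0,0,0,0,0.7,85],[0,0,0,0,0,0.7,85],[0,0,0,0,0,0.5,85],[0,0,0,0,0,0.3,85],[0,0,0,0,0,0.18,80],[0,0,0,0,0,0,76],[0,0,0,0,0,0,71],[0,0,0,0,0,0,68],[0,0,0,0,0,0,66]]' 25
python3 -m creep '[[0,0,0,0,0,0,65],[0,0,0,0,0,0,64],[0,0,0,0,0,0,63],[0,0,0,0,0,0,61],[0,0,0,0,0,0,58],[0,0,0,0,0,0,56],[0,0,0,0,0,0,56],[0,0,0,0,0,0,56],[0,0,0,0,0,-0.1,56],[0,0,0,0,0,-0.2,56]]' 35
python3 -m creep '[[0,0,0,0,0,-0.4,56],[0,0,0,0,0,-0.7,56],[0,0,0,0,0,-0.9,56],[0,0,0,0,0,-1,56],[0,0,0,0,0,-1,56],[0,0,0,0,0,-1,56],[0,0,0,-0.3,0,-0.7,56],[0,0,0,-0.6,0.1,-0.3,56],[0,0,0,-0.8,0.2,0,56],[0,0,0,-0.9,0.2,0,56]]'
python3 - <<'E'
from h import *
rows([.395,.205,.17])
E
```

```text
time_s: 36.7
eef_pos: [0.4925, -0.1626, 0.0423]
orientation: [[-0.149, -0.989, 0.0], [-0.989, 0.149, 0.0], [-0.0, -0.0, -1.0]]
force: [-0.1, -0.8, -0.5]
grip_width: 0.768
gripper_force: 0.0
time_s: 37.95
eef_pos: [0.4919, -0.1626, 0.0479]
orientation: [[-0.149, -0.989, -0.001], [-0.989, 0.149, 0.0], [0.0, 0.001, -1.0]]
force: [-0.4, 0.1, -0.5]
grip_width: 0.701
gripper_force: 37.8
time_s: 39.2
eef_pos: [0.4895, -0.1084, 0.1674]
orientation: [[-0.149, -0.989, -0.001], [-0.989, 0.149, 0.0], [0.0, 0.001, -1.0]]
force: [0.3, -0.3, -0.7]
grip_width: 0.701
gripper_force: 37.9
t 39.2 tcp [0.4895, -0.1084, 0.1674] tilt [-0.001, 0.0, -1.0] shift units [-14.79, 7.01, -0.12] turn deg None j [0.17, 0.13, -0.45, -0.0, -0.99, -0.32] F [0.3, -0.3, -0.7] grip 0.701 37.9
```

```bash
python3 -m creep '[[0,0,0,-0.9,0.5,0,56],[0,0,0,-0.9,0.5,0,56],[0,0,0,-0.9,0.5,0,56],[0,0,0,-0.9,0.5,0,56],[0,0,0,-0.9,0.5,0,56],[0,0,0,-0.9,0.4,0,56],[0,0,0,-0.8,0.3,0,56],[0,0,0,-0.5,0.3,0,56],[0,0,0,-0.2,0.1,0,56],[0,0,0,0,0,0,56]]'
python3 - <<'E'
from h import *
w=cam("wrist","w13");t=cam("top");s=cam("side")
print("wrist",blobs(w["img"],"red",60),"top",circfit(t,"red",.01,(.395,.205),R=.038),"side",circfit(s,"red",.01,(.395,.205),R=.038))
print("yel dish",circfit(w,"yellow",.01,(.447,.018),R=.038),circfit(t,"yellow",.01,(.447,.018),R=.038))
rows([.395,.205,.17])
E
```

```text
time_s: 40.45
eef_pos: [0.4394, 0.0376, 0.168]
orientation: [[-0.148, -0.989, -0.0], [-0.989, 0.148, -0.0], [0.0, 0.0, -1.0]]
force: [0.0, -0.0, -1.0]
grip_width: 0.703
gripper_force: 37.9
wrist [(np.int32(122), [150.8, 112.5], [146, 106, 11, 14]), (np.int32(16198), [315.7, 289.4], [239, 219, 154, 137])] top ([0.4987, -1.0249], 0.0078, 'free', [0.5069, -1.0233, 0.0318], [603.0, 269.5]) side ([0.3941, 0.1844], 0.0024, 'free', [0.3932, 0.1838, 0.0395], [265.2, 204.2])
yel dish ([0.4477, 0.0184], 0.001, 'free', [0.448, 0.018, 0.037], [299.3, 157.2]) ([0.4489, 0.0217], 0.0059, 'free', [0.4468, 0.0157, 0.0334], [308.8, 255.1])
t 40.6 tcp [0.4396, 0.0371, 0.168] tilt [-0.0, -0.0, -1.0] shift units [-7.97, 3.46, -0.1] turn deg None j [0.53, 0.02, -0.57, 0.0, -0.98, -0.68] F [0.1, 0.0, -1.8] grip 0.706 37.9
```

```bash
python3 -m creep '[[0,0,0,-0.4,0.2,0,56],[0,0,0,-0.8,0.4,0,56],[0,0,0,-0.9,0.4,0,56],[0,0,0,-0.9,0.4,0,56],[0,0,0,-0.9,0.4,0,56],[0,0,0,-0.9,0.4,0,56],[0,0,0,-0.9,0.4,0,56],[0,0,0,-0.9,0.36,0,56],[0,0,0,-0.8,0.3,0,56],[0,0,0,-0.5,0.2,0,56]]'
python3 - <<'E'
from h import *
w=cam("wrist","w14")
q=sense();R0=np.array(q["orientation"]);p0=np.array(q["eef_pos"])
Rct=w["R"]@R0; tct=w["R"]@p0+w["t"]   # tool->cam
R4=np.array([[-.148,-.989,0],[-.989,.148,0],[0,0,-1.]]);p4=np.array([.4609,.2528,.2511])
d=dict(w);d["R"]=Rct@R4.T;d["t"]=tct-d["R"]@p4;d["rvec"]=cv2.Rodrigues(d["R"])[0].ravel();d["img"]=cv2.imread("pics/w4.png")[:,:,::-1].copy()
m=circfit(d,"red",.01,(.395,.205),R=.038);print(m)
rows([.395,.205,.0433]); rows([m[0][0],m[0][1],.0433])
E
```

```text
time_s: 41.85
eef_pos: [0.3945, 0.2049, 0.1681]
orientation: [[-0.148, -0.989, 0.0], [-0.989, 0.148, 0.0], [-0.0, -0.0, -1.0]]
force: [-0.1, -0.9, -0.1]
grip_width: 0.704
gripper_force: 37.9
([0.395, 0.2048], 0.0011, 'free', [0.3951, 0.2043, 0.0369], [363.5, 109.8])
t 41.9 tcp [0.3945, 0.2055, 0.1681] tilt [0.0, 0.0, -1.0] shift units [0.02, -0.02, 6.24] turn deg None j [0.93, 0.03, -0.56, 0.0, -0.98, -1.07] F [0.2, 0.3, -0.2] grip 0.704 37.9
t 41.9 tcp [0.3945, 0.2055, 0.1681] tilt [0.0, 0.0, -1.0] shift units [0.03, -0.03, 6.24] turn deg None j [0.93, 0.03, -0.56, 0.0, -0.98, -1.07] F [0.2, 0.3, -0.2] grip 0.704 37.9
```

Both estimates of the red dish agree at (0.395, 0.205), so I'll lower, release and retreat.

```bash
python3 -m creep '[[0,0,0,0,0,0.3,56],[0,0,0,0,0,0.7,56],[0,0,0,0,0,0.9,56],[0,0,0,0,0,0.9,56],[0,0,0,0,0,0.9,56],[0,0,0,0,0,0.9,56],[0,0,0,0,0,0.6,56],[0,0,0,0,0,0.4,56],[0,0,0,0,0,0.2,56],[0,0,0,0,0,0,56]]'
python3 -m creep '[[0,0,0,0,0,0.15,56],[0,0,0,0,0,0.12,56],[0,0,0,0,0,0.1,56],[0,0,0,0,0,0.05,56],[0,0,0,0,0,0,56],[0,0,0,0,0,0,62],[0,0,0,0,0,0,66],[0,0,0,0,0,0,72],[0,0,0,0,0,0,78],[0,0,0,0,0,0,85]]'
python3 -m creep '[[0,0,0,0,0,-0.2,85],[0,0,0,0,0,-0.5,85],[0,0,0,0,0,-0.8,85],[0,0,0,0,0,-1,85],[0,0,0,0,0,-1,85],[0,0,0,0,0,-1,85],[0,0,0,0.4,0,-1,85],[0,0,0,0.8,-0.4,-1,85],[0,0,0,1,-0.4,-0.6,85],[0,0,0,1,-0.4,-0.3,85]]'
python3 - <<'E'
from h import *
rows([.48,-.21,.18])
E
```

```text
time_s: 43.15
eef_pos: [0.3947, 0.204, 0.0521]
orientation: [[-0.149, -0.989, 0.0], [-0.989, 0.149, -0.0], [0.0, -0.0, -1.0]]
force: [-0.7, -0.1, -0.2]
grip_width: 0.703
gripper_force: 37.9
time_s: 44.4
eef_pos: [0.3947, 0.204, 0.0437]
orientation: [[-0.149, -0.989, 0.0], [-0.989, 0.149, 0.0], [-0.0, -0.0, -1.0]]
force: [0.1, -0.2, -0.2]
grip_width: 0.995
gripper_force: 0.0
time_s: 45.65
eef_pos: [0.4091, 0.1367, 0.1933]
orientation: [[-0.148, -0.989, 0.002], [-0.989, 0.148, 0.001], [-0.002, -0.001, -1.0]]
force: [0.7, -0.1, 0.0]
grip_width: 0.993
gripper_force: 0.0
t 45.65 tcp [0.4091, 0.1367, 0.1933] tilt [0.002, 0.001, -1.0] shift units [16.62, -6.07, 0.65] turn deg None j [0.78, -0.02, -0.55, 0.0, -1.04, -0.93] F [0.7, -0.1, 0.0] grip 0.993 0.0
```

```bash
python3 -m creep '[[0,0,0,1,-0.35,0,85],[0,0,0,1,-0.35,0,85],[0,0,0,1,-0.35,0,85],[0,0,0,1,-0.35,0,85],[0,0,0,1,-0.35,0,85],[0,0,0,1,-0.35,0,85],[0,0,0,1,-0.35,0,85],[0,0,0,1,-0.35,0,85],[0,0,0,1,-0.35,0,85],[0,0,0,1,-0.35,0,85]]'
python3 -m creep '[[0,0,0,1,-0.4,0,85],[0,0,0,1,-0.4,0,85],[0,0,0,1,-0.4,0,85],[0,0,0,1,-0.4,0,85],[0,0,0,0.8,-0.4,0,85],[0,0,0,0.5,-0.2,0,85],[0,0,0,0.2,-0.1,0,85],[0,0,0,0,0,0,85],[0,0,0,0,0,0,85],[0,0,0,0,0,0,85]]'
python3 - <<'E'
from h import *
w=cam("wrist","w15");t=cam("top");s=cam("side")
m=circfit(w,"yellow",.07,(.481,-.225));print("yel",m)
rows([m[0][0],m[0][1],.0425])
a=np.zeros((400,790,3),np.uint8);a[:,:440]=cv2.resize(w["img"][:,100:540],(440,400));a[:350,440:]=cv2.resize(s["img"][165:265,240:340],(350,350));cv2.imwrite("pics/c15.png",a[:,:,::-1])
E
```

```text
time_s: 46.9
eef_pos: [0.4484, -0.0718, 0.1926]
orientation: [[-0.149, -0.989, 0.001], [-0.989, 0.149, 0.0], [-0.0, -0.001, -1.0]]
force: [0.8, 0.2, 0.6]
grip_width: 0.994
gripper_force: 0.0
time_s: 48.15
eef_pos: [0.4774, -0.1863, 0.1918]
orientation: [[-0.148, -0.989, 0.0], [-0.989, 0.148, 0.0], [-0.0, -0.0, -1.0]]
force: [-0.2, -0.2, 0.6]
grip_width: 0.997
gripper_force: 0.0
yel ([0.4806, -0.2254], 0.0015, 'free', [0.4804, -0.2252, 0.0295], [300.8, 142.3])
t 48.3 tcp [0.4775, -0.1865, 0.1918] tilt [0.0, 0.0, -1.0] shift units [1.9, -0.44, 7.46] turn deg None j [0.01, 0.12, -0.4, -0.0, -1.05, -0.16] F [0.2, 1.1, -0.3] grip 0.995 0.0
```

View pics/c15.png

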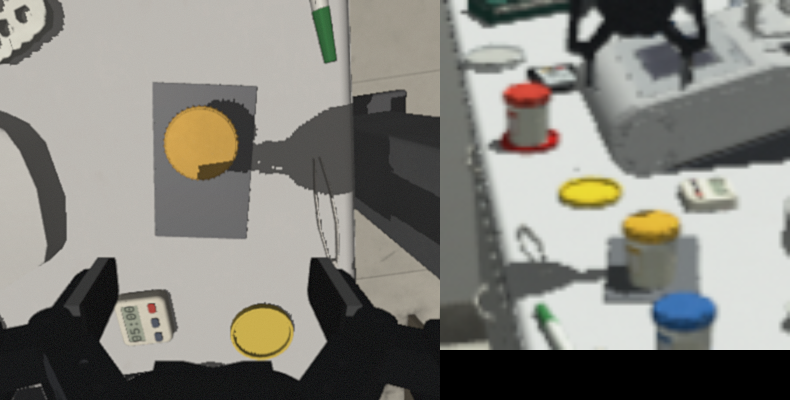

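The red cup is upright in the red dish and the timer has not moved. The yellow cup stands alone on the mat at (0.4806, -0.2254).

```bash
python3 -m creep '[[0,0,0,0.5,-0.1,0,85],[0,0,0,0.8,-0.2,0,85],[0,0,0,0.5,-0.14,0.2,85],[0,0,0,0.1,0,0.6,85],[0,0,0,0,0,1,85],[0,0,0,0,0,1,85],[0,0,0,0,0,1,85],[0,0,0,0,0,0.7,85],[0,0,0,0,0,0.2,85],[0,0,0,0,0,0,85]]'
python3 - <<'E'
from h import *
w=cam("wrist"); m=circfit(w,"yellow",.07,(.481,-.225));print(m); rows([m[0][0],m[0][1],.0425])
E
```

```text
time_s: 49.55
eef_pos: [0.4806, -0.2256, 0.0977]
orientation: [[-0.149, -0.989, -0.0], [-0.989, 0.149, -0.0], [0.0, 0.0, -1.0]]
force: [0.2, -1.1, 0.6]
grip_width: 0.997
gripper_force: 0.0
([0.4807, -0.2267], 0.0011, 'free', [0.4805, -0.2266, 0.03], [311.5, 232.7])
t 49.6 tcp [0.4808, -0.2256, 0.0981] tilt [0.001, -0.0, -1.0] shift units [0.05, 0.0, 2.78] turn deg None j [-0.07, 0.25, -0.48, 0.0, -0.84, -0.08] F [-0.3, -0.6, 0.2] grip 0.996 0.0
```

```bash
python3 -m creep '[[0,0,0,0.05,0,0.4,85],[0,0,0,0,0,0.7,85],[0,0,0,0,0,0.7,85],[0,0,0,0,0,0.5,85],[0,0,0,0,0,0.3,85],[0,0,0,0,0,0.18,80],[0,0,0,0,0,0,76],[0,0,0,0,0,0,71],[0,0,0,0,0,0,68],[0,0,0,0,0,0,66]]' 25
python3 -m creep '[[0,0,0,0,0,0,65],[0,0,0,0,0,0,64],[0,0,0,0,0,0,63],[0,0,0,0,0,0,61],[0,0,0,0,0,0,58],[0,0,0,0,0,0,56],[0,0,0,0,0,0,56],[0,0,0,0,0,0,56],[0,0,0,0,0,-0.1,56],[0,0,0,0,0,-0.2,56]]' 35
python3 -m creep '[[0,0,0,0,0,-0.4,56],[0,0,0,0,0,-0.7,56],[0,0,0,0,0,-0.9,56],[0,0,0,0,0,-1,56],[0,0,0,0,0,-0.8,56],[0,0,0,-0.2,0,-0.4,56],[0,0,0,-0.5,0.05,-0.1,56],[0,0,0,-0.8,0.2,0,56],[0,0,0,-0.9,0.3,0,56],[0,0,0,-0.9,0.3,0,56]]'
python3 - <<'E'
from h import *
rows([.4477,.0184,.13])
E
```

```text
time_s: 50.85
eef_pos: [0.4805, -0.2266, 0.0423]
orientation: [[-0.149, -0.989, 0.0], [-0.989, 0.149, -0.0], [-0.0, -0.0, -1.0]]
force: [-0.6, 0.2, 0.2]
grip_width: 0.772
gripper_force: 0.0
time_s: 52.1
eef_pos: [0.48, -0.2265, 0.048]
orientation: [[-0.149, -0.989, -0.001], [-0.989, 0.149, 0.0], [-0.0, 0.001, -1.0]]
force: [-0.1, 0.3, -0.8]
grip_width: 0.697
gripper_force: 37.8
time_s: 53.35
eef_pos: [0.4726, -0.1573, 0.1333]
orientation: [[-0.148, -0.989, -0.001], [-0.989, 0.148, 0.0], [0.0, 0.001, -1.0]]
force: [0.4, 0.0, -1.1]
grip_width: 0.701
gripper_force: 37.8
t 53.35 tcp [0.4726, -0.1573, 0.1333] tilt [-0.001, 0.0, -1.0] shift units [-8.5, 2.53, 0.17] turn deg None j [0.07, 0.16, -0.51, -0.0, -0.91, -0.22] F [0.4, 0.0, -1.1] grip 0.701 37.8
```

```bash
python3 -m creep '[[0,0,0,-0.9,0.3,0,56],[0,0,0,-0.9,0.3,0,56],[0,0,0,-0.9,0.3,0,56],[0,0,0,-0.9,0.3,0,56],[0,0,0,-0.9,0.3,0,56],[0,0,0,-0.9,0.3,0,56],[0,0,0,-0.9,0.3,0,56],[0,0,0,-0.9,0.25,0,56],[0,0,0,-0.8,0.1,0,56],[0,0,0,-0.4,0.1,0,56]]'
python3 -m creep '[[0,0,0,-0.1,0,0.3,56],[0,0,0,0,0,0.7,56],[0,0,0,0,0,0.9,56],[0,0,0,0,0,0.9,56],[0,0,0,0,0,0.6,56],[0,0,0,0,0,0.4,56],[0,0,0,0,0,0.2,56],[0,0,0,0,0,0,56],[0,0,0,0,0,0,56],[0,0,0,0,0,0,56]]'
python3 - <<'E'
from h import *
rows([.4477,.0184,.0435])
E
```

```text
time_s: 54.6
eef_pos: [0.4477, 0.0161, 0.1339]
orientation: [[-0.148, -0.989, -0.0], [-0.989, 0.148, -0.0], [0.0, 0.0, -1.0]]
force: [-0.4, -0.0, -0.4]
grip_width: 0.697
gripper_force: 37.8
time_s: 55.85
eef_pos: [0.4485, 0.0171, 0.0545]
orientation: [[-0.149, -0.989, 0.001], [-0.989, 0.149, 0.0], [-0.001, -0.001, -1.0]]
force: [-0.6, -0.4, 0.4]
grip_width: 0.699
gripper_force: 37.8
t 55.85 tcp [0.4485, 0.0171, 0.0545] tilt [0.001, 0.0, -1.0] shift units [-0.06, 0.05, 0.55] turn deg None j [0.48, 0.19, -0.7, 0.0, -0.68, -0.63] F [-0.6, -0.4, 0.4] grip 0.699 37.8
```

```bash
python3 -m creep '[[0,0,0,-0.05,0.03,0.2,56],[0,0,0,0,0,0.15,56],[0,0,0,0,0,0.12,56],[0,0,0,0,0,0.07,56],[0,0,0,0,0,0,56],[0,0,0,0,0,0,62],[0,0,0,0,0,0,66],[0,0,0,0,0,0,72],[0,0,0,0,0,0,78],[0,0,0,0,0,0,85]]'
python3 -m creep '[[0,0,0,0,0,-0.2,85],[0,0,0,0,0,-0.5,85],[0,0,0,0,0,-0.8,85],[0,0,0,0,0,-1,85],[0,0,0,0,0,-1,85],[0,0,0,0,0,-1,85],[0,0,0,0,0,-1,85],[0,0,0,0.8,0,-0.8,85],[0,0,0,1,0,-0.5,85],[0,0,0,1,0,0,85]]'
python3 -m creep '[[0,0,0,1,0,0,85],[0,0,0,1,0,0,85],[0,0,0,1,0,0,85],[0,0,0,1,0,0,85],[0,0,0,0.8,0,0,85],[0,0,0,0.4,0,0,85],[0,0,0,0,0,0,85],[0,0,0,0,0,0,85],[0,0,0,0,0,0,85],[0,0,0,0,0,0,85]]'
python3 - <<'E'
from h import *
s=cam("side");t=cam("top");rows([.45,0,.2])
a=np.zeros((600,640,3),np.uint8);a[:300]=cv2.resize(t["img"][190:310,120:540],(640,183))[:300] if 0 else np.vstack([cv2.resize(t["img"][195:305,150:510],(640,196)),np.zeros((104,640,3),np.uint8)]);a[200:600,:]=cv2.resize(s["img"][175:300,220:420],(640,400));cv2.imwrite("pics/c16.png",a[:,:,::-1])
E
```

```text
time_s: 57.1
eef_pos: [0.4478, 0.018, 0.0433]
orientation: [[-0.149, -0.989, -0.0], [-0.989, 0.149, -0.0], [0.0, 0.0, -1.0]]
force: [0.2, 0.6, 0.4]
grip_width: 0.994
gripper_force: 0.0
time_s: 58.35
eef_pos: [0.4398, -0.0377, 0.181]
orientation: [[-0.148, -0.989, 0.003], [-0.989, 0.148, 0.001], [-0.001, -0.002, -1.0]]
force: [0.3, 0.3, -0.6]
grip_width: 0.997
gripper_force: 0.0
time_s: 59.6
eef_pos: [0.4241, -0.1399, 0.1793]
orientation: [[-0.148, -0.989, 0.0], [-0.989, 0.148, 0.0], [-0.0, -0.0, -1.0]]
force: [-0.2, -0.6, -0.3]
grip_width: 0.997
gripper_force: 0.0
t 59.7 tcp [0.424, -0.14, 0.1793] tilt [-0.0, 0.0, -1.0] shift units [-7.12, -0.25, -1.04] turn deg None j [0.13, 0.02, -0.54, -0.0, -1.01, -0.27] F [0.1, -0.3, 0.4] grip 0.996 0.0
```

View pics/c16.png

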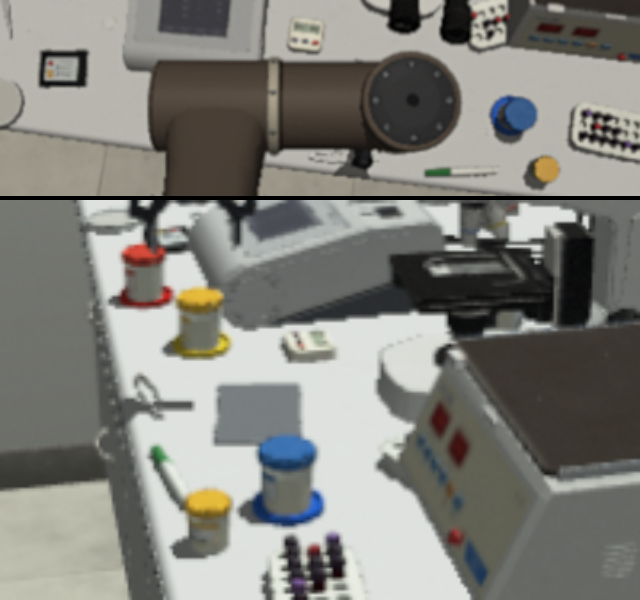

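The top view shows the cartridge face up inside the tray at (62,68). The side view shows the red (144,270), yellow (201,320) and blue (287,475) cups upright in their dishes, with the timer and rack in place. The gripper is clear of everything, so I'll hand in.

```bash
python3 -c "
from bench import *
print(sign_off())"
```

```text
the job is handed in; nothing more can be done
None
```

The job is handed in at about 60 s: cartridge face up in the black tray, then the blue, red and yellow cups upright in their own dishes, timer and vial rack not touched.

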